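# Bring the finishing turner to its loading position

## Task

On the luthier's bench stands a finishing turner with a five-spoke star wheel; push the wheel round by its spokes, one push after another, until the spoke with the wooden grip points straight up, then leave it at rest there. Push gently with the fingertips: do not grip the spokes, and do not lift, tip or shove the stand, which is loose on the bench. Leave the other things on the bench alone.

Things in the scene. Friction and masses are not known exactly. Their poses are not given: they have to be found in the camera images.
- turner: Loose 5 kg stand of the finishing turner (not screwed down): dark steel base 200 x 170 x 16 mm, grey post and bearing up to 192 mm high. Origin: centre of the underside; z up, x along the level spindle, which lies 160 mm above the bench. The star wheel is on the +x side, 85 mm from the origin.
- star_hub (a point): Centre of the rimless star wheel, on the spindle in the plane of its five spokes (72 degrees apart, in the y-z plane). Turns with the wheel: x is the spindle axis (as x of the stand), z runs out along the spoke with the wooden grip. The other four are plain 10 mm steel rods with a 22 mm ball centred 108 mm out, ending 119 mm out. Hub 48 mm across, 28 mm thick.
- grip_end (a point): Outer end of the wooden grip, 140 mm from the hub centre. The turned grip is 28 mm thick at most and covers its spoke from 50 to 140 mm out.
- star (a joint): Turn angle of the wheel (rad) about x of the stand. 0 or any multiple of 2 pi: wooden grip straight up. Growing values lean an upright spoke towards the -y side of the stand. Turns either way, balanced, no stops within a turn; rubbing friction of 0.22 N m (2 to 4 N at a spoke) keeps it put. A spoke that must slide along the fingers may jam.
- glue: Bystander, to be left alone: white glue bottle, 48 mm across, 130 mm high. Origin at its underside.
- wax_jar: Bystander, to be left alone: amber jar with black lid, 60 mm across, 75 mm high. Origin at its underside.
- cork_block: Bystander, to be left alone: cork sanding block, 100 x 60 x 35 mm. Origin at its underside.
- thinner_tin: Bystander, to be left alone: plain steel thinner tin, 72 mm across, 150 mm high. Origin at its underside.
- spray_can: Bystander, to be left alone: white spray can with a blue band, 64 mm across, 190 mm high. Origin at its underside.
- brush: Bystander, to be left alone: lacquer brush lying flat. Origin at its underside.
- peg_bowl: Bystander, to be left alone: dark wooden bowl, 100 mm across, 40 mm high. Origin at its underside.

How it is judged:
At the end, for the whole second after the job is handed in: The wooden grip points straight up within 0.09 rad (about 5 degrees) and the wheel is at rest; the stand is upright and within 30 mm of its start, and every bystander within 25 mm of its start (angle between star_hub's own z axis and vertical below 0.09 rad and velocity of joint star between -0.05 and 0.05 rad/s and angle between turner's own z axis and vertical below 0.03 rad and distance of turner from where it was at the start of the episode below 0.03 m and distance of each of glue, wax_jar, cork_block, thinner_tin, spray_can, brush, peg_bowl from where it was at the start of the episode below 0.025 m); the robot touches nothing.
It fails at once if the stand was lifted, tipped or shoved (over 30 mm or 0.12 rad) (distance of turner from where it was at the start of the episode above 0.03 m or angle between turner's own z axis and vertical above 0.12 rad or height (world z) of turner above 0.012 m).
It fails at once if the wheel was gripped or forced (over 35 N between fingers and turner) (contact force between the fingers and turner above 35 N).
It fails at once if the wheel was flung round (over 5 rad/s) (velocity of joint star above 5 rad/s or velocity of joint star below -5 rad/s).
It fails at once if another thing on the bench was moved by over 25 mm (distance of any of glue, wax_jar, cork_block, thinner_tin, spray_can, brush, peg_bowl from where it was at the start of the episode above 0.025 m).
It also fails if it takes over 61 s, if anything falls off the work surface, if the arm or the gripper's body presses on something with over 40 N, if the wrist force passes 120 N, or if a joint passes its speed limit or range.

## Robot

A 6-joint arm with a two-finger parallel gripper is mounted at the origin on the work surface. World frame = base frame: x ahead of the robot, y to its left, z up, the work surface at z = 0. Lengths are in m, angles in rad, forces in N, time in s.
With the tool pointing down it reaches from about 0.35 to 0.85 m from the base axis. Payload 8.1 kg.
Tool frame: the origin (TCP) lies midway between the tips of the shut fingers; the grasp point (between the pads) lies 19 mm behind it (robot.grip_point_offset is the distance from the TCP to the grasp point, in m); z points along the fingers, y is the line along which they close (so a half turn about z gives the same grasp; the last joint's range is limited). The gripper opens to 93 mm and grips with 3 to 60 N. Pads are 15 mm wide; open, the fingers measure 128 mm over their backs; the gripper's body (75 mm by 188 mm) begins 65 mm behind the grasp point.
Start: joints at [-1.41, 0.13, 1.488, -0, 1.523, -0.085], TCP at [0.146, -0.582, 0.219] pointing down, gripper open.
Joint ranges: [-2.96, 2.96], [-0.89, 2.26], [0.02, 2.5], [-1.34, 4.48], [0, 2.73], [-2.66, 2.66]. Speed limits (rad/s): [2.39, 2.39, 2.79, 3.14, 3.14, 3.14].

## Interface

Orientations are given as a rotation vector (axis times angle).
In Python, from plant import robot, read_camera, job gives the robot as it stands.
- The arm moves only by the shell command python3 -m inch 'ROWS' [FORCE]. ROWS is JSON, one flat list of numbers, 5 for each row, row after row: the shift along the world's x, y, z in mm, then the turn about the world's z in degrees, then the opening in per cent of the stroke, from 0 (shut) to 100 (fully open). In form: [dx, dy, dz, yaw, hand, dx, dy, dz, yaw, hand, ...]. A call has 1 to 10 rows; each row is the pose to reach, as a shift and turn from the pose commanded when the call began; what a row does not reach only later rows make up. A row lasts 1/12 s, in which the tool goes at most 41.7 mm and 7.16 degrees, less where a joint would pass 70% of its speed; a pose out of reach is approached as far as the arm can. A call with a gripper value outside its range is refused whole. The fingers move at their own pace and stop on an object; FORCE is the grip in N (left out, the last holds). Time passes only in rows, so rows that repeat a pose let the fingers close. It gives the time, the measured TCP pose, the force, the opening and the grip force at its end, in the units of the state.
- robot.read_state(): the state, without advancing time (a new reading comes with each control period).
- read_camera(name): name is "scene" or "top"; returns a dict with "image" (400x640x3 uint8, blue, green, red), "K" (3x3 intrinsics, pixels), "extrinsics" (4x4, takes a point from world to camera coordinates). Camera axes: x right, y down, z forward; pixel columns grow to the right and rows downward; lengths in m; the calibration is good to about 2 mm. A picture is of the moment at which its call begins. There is no depth.
- job.close_job(): hands the job in; it is judged then, once.
The state is a dict: "t": time; "q": joint angles; "dq": joint speeds; "joint_torque": joint torques, N m; "tool_pos": TCP position; "orientation": TCP orientation; "force": force on the tool from outside, world axes, zero at the start; "wrist_torque": the same for the moment, N m; "opening": finger opening in m; "gripper_force": force on a finger pad.
Only numpy, scipy, OpenCV 4.12 (cv2) and the standard library are available. Lean on these libraries where they do the work, as an engineer would, in place of code of your own. Each camera call takes 0.05 s, during which the arm holds its last target. There are 200 camera calls.

## Working session

There is one attempt and no reset: what is moved stays moved. The work goes in short steps, Python scripts to look and compute and a shell command to move; the robot and the scene stay as the last step left them, time stands still between calls to the robot, and variables do not carry over. Pictures are saved under pics/ and viewed, at most 10 in all, crops included, and the job is handed in when it is done.

```bash
mkdir -p pics; python3 - <<'E'
from plant import robot, read_camera
import cv2,numpy as np
for n in("scene","top"):
    c=read_camera(n);cv2.imwrite(f"pics/{n}0.png",c["image"]);np.savez(f"{n}.npz",K=c["K"],E=c["extrinsics"]);print(c["K"].round(1).tolist(),c["extrinsics"].round(3).tolist())
s=robot.read_state();print(s["t"],s["tool_pos"],s["orientation"],s["opening"])
E
```

```text
[[438.3, 0.0, 316.8], [0.0, 438.3, 204.0], [0.0, 0.0, 1.0]] [[0.854, 0.52, 0.011, -0.414], [0.393, -0.632, -0.668, -0.065], [-0.34, 0.575, -0.744, 1.633], [0.0, 0.0, 0.0, 1.0]]
[[371.4, 0.0, 324.0], [0.0, 371.4, 203.1], [0.0, 0.0, 1.0]] [[0.014, -1.0, 0.013, -0.043], [-0.995, -0.015, -0.096, 0.508], [0.096, -0.012, -0.995, 1.186], [0.0, 0.0, 0.0, 1.0]]
0.1 [ 0.14593941 -0.58144257  0.21768127] [-3.11622133e+00 -3.84977186e-01  8.95726025e-05] 0.09303220292311447
```

View pics/scene0.png

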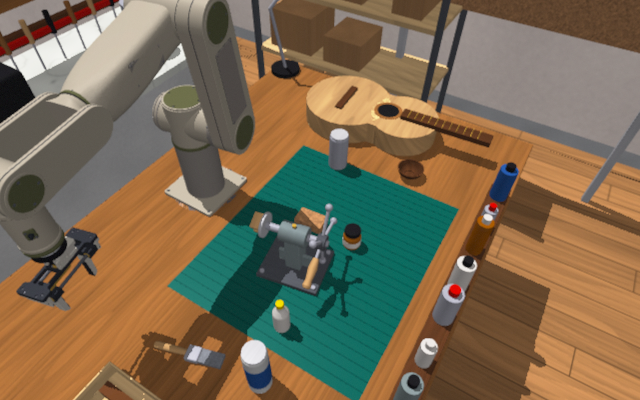

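View pics/top0.png

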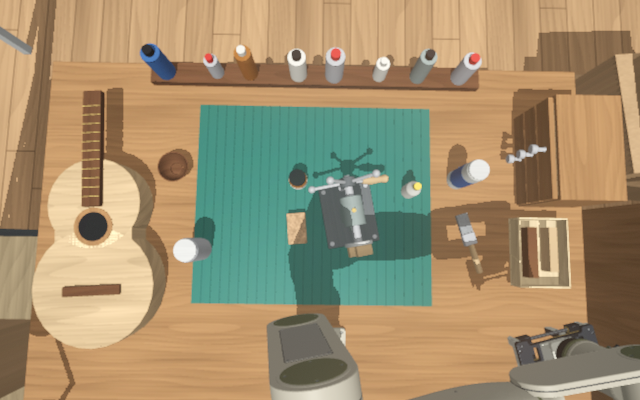

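The turner stands near top (350,210), with its wheel on the far side around row 183. The grip points right in the top view, towards -y and downward. I'll enlarge both views.

```bash
python3 - <<'E'
import cv2,numpy as np
a=cv2.imread("pics/scene0.png")[190:310,240:400];b=cv2.imread("pics/top0.png")[140:270,270:430]
cv2.imwrite("pics/c1.png",cv2.resize(a,None,fx=5,fy=5,interpolation=2));cv2.imwrite("pics/c2.png",cv2.resize(b,None,fx=4.5,fy=4.5,interpolation=2))
E
```

```text
(no output)
```

View pics/c1.png

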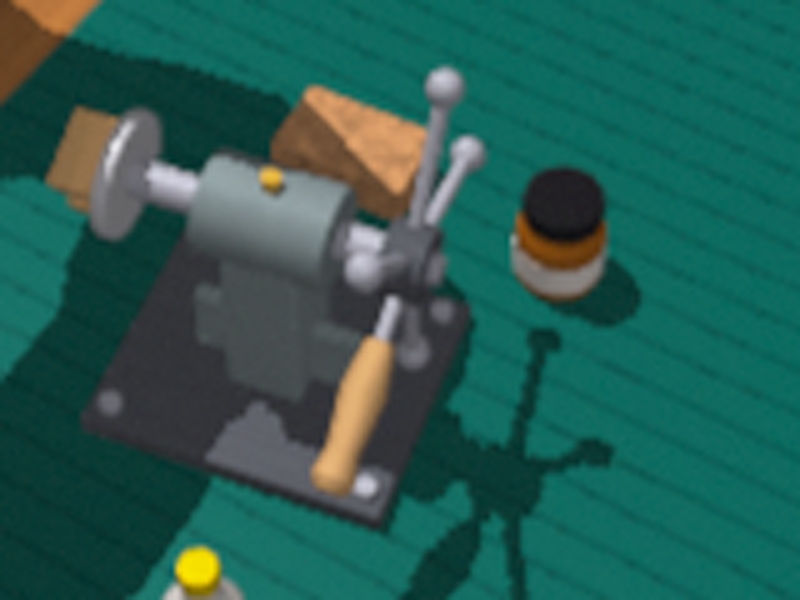

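View pics/c2.png

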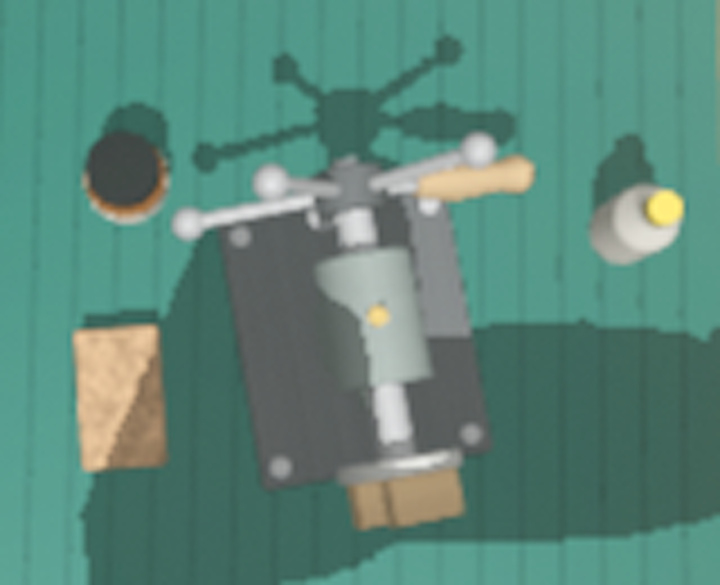

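In the crops, scene balls are at (329,207), (333.4,220.6), (312.4,244) and (322.6,260), with the grip end at (306.4,285). Top balls are at (311.8,189.6), (330.2,180.4) and (376.7,173.3), with the grip end at (387,178.7). Next I fit the pose and wheel angle from both views.

```bash
cat > h.py <<'E'
import numpy as np
from scipy.optimize import least_squares
C={n:np.load(f"{n}.npz") for n in("scene","top")}
def proj(n,P):
    P=np.atleast_2d(P);c=C[n];p=P@c["E"][:3,:3].T+c["E"][:3,3];p=p@c["K"].T;return p[:,:2]/p[:,2:]
def pts(v):  # x,y of hub, height, yaw, phi -> grip end then balls
    x,y,h,w,f=v;a=f+np.arange(5)*2*np.pi/5;r=np.array([.138]+[.108]*4)
    l=-np.sin(a)*r
    return np.c_[x-np.sin(w)*l,y+np.cos(w)*l,h+np.cos(a)*r]
def fit(obs,hub,v0,free=range(5)):
    free=list(free);v0=np.array(v0,float)
    def res(u):
        v=v0.copy();v[free]=u;r=[]
        for n,o in obs.items():
            p=proj(n,pts(v));r+=list(p[0]-o[0])
            for q in o[1:]: r+=list((p[1:]-q)[np.argmin(np.hypot(*(p[1:]-q).T))])
            if n in hub:r+=list(.5*(proj(n,v[:3])[0]-hub[n]))
        return np.array(r)
    s=least_squares(res,v0[free],loss="soft_l1");v=v0.copy();v[free]=s.x;return v,res(s.x),s.cost
E
python3 - <<'E'
from h import *
obs={"scene":np.array([[306.4,285],[329,207.2],[333.4,220.6],[312.4,244],[322.6,260]]),"top":np.array([[387.1,178.7],[311.8,189.6],[330.2,180.4],[376.7,173.3]])}
hub={"scene":[322.4,241],"top":[348.9,181.1]}
best=min((fit(obs,hub,[.53,-.08,.16,w,f]) for w in(-.2,.2) for f in np.arange(.8,2.8,.2)),key=lambda t:t[2])
v=best[0];print(v.round(4),best[2]);print(best[1].round(1));print(pts(v).round(3))
def at(n,u,z):
    c=C[n];R=c["E"][:3,:3];t=c["E"][:3,3];o=-R.T@t;d=R.T@np.linalg.inv(c["K"])@[*u,1];return (o+d*(z-o[2])/d[2]).round(3)
print("glue",at("top",(417.5,186),.13),"jar",at("top",(297.5,178.5),.075),at("scene",(352,231),.075),"cork",at("top",(289,228),.035))
print("base corners",[at("top",(270+u/4.5,140+w/4.5),.016) for u,w in((222,228),(268,490),(490,445),(450,200))])
E
```

```text
[ 0.558  -0.1007  0.1637  0.1816  1.9921] 4.431025740303378
[-1.3  2.4 -0.4 -0.1 -0.3 -0.3 -0.2 -0.3 -0.7 -0.1 -0.6  0.3 -0.6 -0.8
 -0.2 -0.8 -0.1 -0.7 -0.5 -0.4 -0.7  0.4]
[[ 0.581 -0.225  0.107]
 [ 0.556 -0.089  0.056]
 [ 0.539  0.003  0.142]
 [ 0.548 -0.048  0.257]
 [ 0.571 -0.172  0.244]]
glue [ 0.554 -0.314  0.13 ] jar [0.58  0.05  0.075] [0.587 0.046 0.075] cork [0.425 0.076 0.035]
base corners [array([ 0.55 , -0.019,  0.016]), array([ 0.36 , -0.055,  0.016]), array([ 0.395, -0.216,  0.016]), array([ 0.573, -0.186,  0.016])]
```

The fit is good, with sub-pixel balls and hub height 0.164 m against the stated 0.160. Hub is at (0.558,-0.101), yaw is 0.18 and the wheel is at 1.99 rad. It needs -114°. I'll push the upper right ball over towards +y, then the grip itself. First I lift, shut the fingers and move over.

```bash
python3 -m inch '[0,0,140,0,0, 0,0,140,0,0, 0,0,140,0,0, 0,0,140,0,0, 434,358,140,-4,0, 434,358,140,-4,0, 434,358,140,-4,0, 434,358,140,-4,0, 434,358,140,-4,0, 434,358,140,-4,0]'
```

```text
t: 0.93
tool_pos: [0.3399, -0.4212, 0.3582]
orientation: [-3.129, -0.275, 0.0]
force: [0.8, -1.8, 0.3]
opening: 0.0306
gripper_force: 0.0
```

```bash
python3 -m inch '[241,198,0,0,0, 241,198,0,0,0, 241,198,0,0,0, 241,198,0,0,0, 241,198,0,0,0, 241,198,0,0,0, 241,198,0,0,0, 241,198,0,0,0, 241,198,0,0,0, 241,198,0,0,0]'; python3 -m inch '[0,0,-40,0,0, 0,0,-80,0,0, 0,0,-120,0,0, 0,0,-140,0,0, 0,0,-140,0,0, 0,0,-140,0,0]'
```

```text
t: 1.77
tool_pos: [0.5802, -0.2239, 0.3576]
orientation: [-3.128, -0.28, 0.003]
force: [0.0, -1.0, -0.9]
opening: 0.0001
gripper_force: 0.0
t: 2.27
tool_pos: [0.5782, -0.2257, 0.2178]
orientation: [-3.128, -0.273, 0.004]
force: [0.2, -0.3, 0.5]
opening: 0.0002
gripper_force: 0.0
```

```bash
python3 -m inch '[-1,5,0,0,0, -2,10,0,0,0, -3,15,0,0,0, -4,20,0,0,0, -5,25,0,0,0, -5,30,0,0,0, -6,35,0,0,0, -7,40,0,0,0, -8,45,0,0,0, -9,50,0,0,0]'; python3 - <<'E'
from plant import read_camera
import cv2
a=read_camera("scene")["image"][170:310,220:400];b=read_camera("top")["image"][130:270,270:430]
cv2.imwrite("pics/d.png",cv2.resize(cv2.hconcat([a,b]),None,fx=2.35,fy=2.35,interpolation=2))
E
```

```text
t: 3.1
tool_pos: [0.5743, -0.1801, 0.2256]
orientation: [3.118, 0.27, 0.017]
force: [2.1, -10.5, 11.1]
opening: 0.0005
gripper_force: 5.4
```

View pics/d.png

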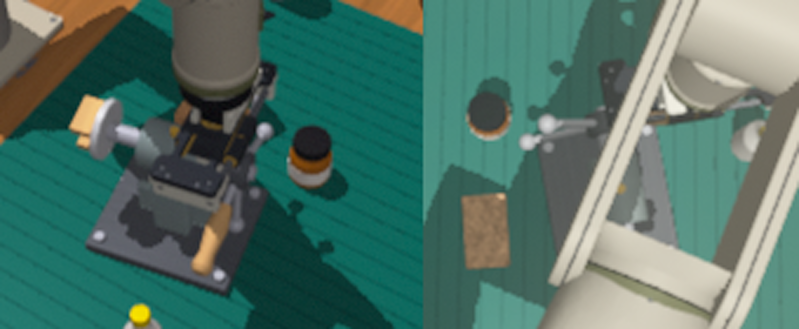

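Force [-10.5 y, +11 z] shows the ball rising against the finger with friction near jamming. From here the finger follows the ball's arc instead.

```bash
python3 -m inch '[0,-3,10,0,0, 0,-1,12,0,0, -1,4,14,0,0, -1,8,16,0,0, -2,12,18,0,0, -3,17,20,0,0, -4,21,22,0,0, -5,26,24,0,0, -5,30,25,0,0, -5,30,25,0,0]'
```

```text
t: 4.03
tool_pos: [0.5657, -0.1438, 0.2438]
orientation: [-3.129, -0.277, 0.0]
force: [1.0, -0.7, 1.6]
opening: 0.0002
gripper_force: 0.4
```

```bash
python3 -m inch '[-2,9,1,0,0, -3,18,2,0,0, -5,27,3,0,0, -7,36,3,0,0, -8,45,2,0,0, -10,54,0,0,0, -11,62,-2,0,0, -13,70,-5,0,0, -13,70,-5,0,0]'; python3 -m inch '[1,-8,0,0,0, 1,-8,40,0,0, 1,-8,80,0,0, 1,-8,120,0,0, 30,-172,120,0,0, 30,-172,120,0,0, 30,-172,120,0,0, 30,-172,120,0,0, 30,-172,120,0,0, 30,-172,120,0,0]'; python3 - <<'E'
from plant import read_camera
import cv2
a=read_camera("scene")["image"][170:310,220:400];b=read_camera("top")["image"][130:270,270:430]
cv2.imwrite("pics/e.png",cv2.resize(cv2.hconcat([a,b]),None,fx=2.35,fy=2.35,interpolation=2))
E
```

```text
t: 4.78
tool_pos: [0.5524, -0.0729, 0.2377]
orientation: [-3.128, -0.278, 0.001]
force: [0.1, 0.3, 0.2]
opening: 0.0003
gripper_force: 0.0
t: 5.62
tool_pos: [0.5824, -0.2499, 0.3572]
orientation: [-3.129, -0.27, 0.003]
force: [0.2, -0.3, 0.5]
opening: 0.0003
gripper_force: 0.0
```

View pics/e.png

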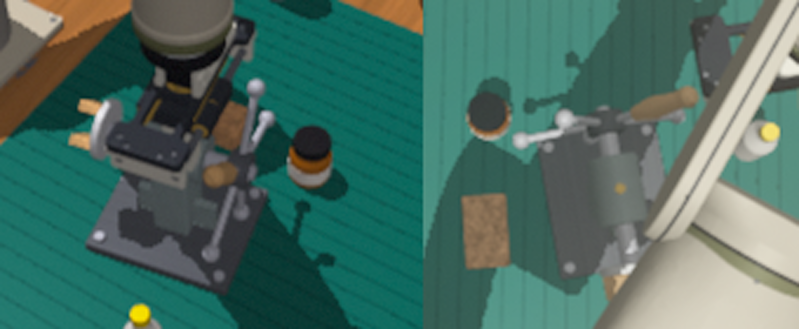

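Balls are at scene (329,207), (333.6,220.6), (310,278) and (322.6,260), with the top grip end at (383,171). That is the same star turned exactly one spoke, so the grip is 42° from vertical. The stand has not moved. Now I push the grip itself on an arc.

```bash
python3 -m inch '[0,0,-40,0,0, 0,0,-80,0,0, 0,0,-122,0,0, 0,0,-122,0,0, -1,8,-122,0,0, -3,16,-122,0,0, -4,24,-122,0,0, -5,29,-122,0,0, -6,33,-120,0,0, -6,33,-120,0,0]'; python3 -m inch '[-1,5,5,0,0, -2,11,9,0,0, -3,16,13,0,0, -4,21,17,0,0, -5,26,20,0,0, -6,31,24,0,0, -7,37,27,0,0, -8,42,30,0,0, -8,42,30,0,0]'
```

```text
t: 6.55
tool_pos: [0.5779, -0.2133, 0.2413]
orientation: [3.128, 0.278, 0.005]
force: [0.1, -0.4, 1.2]
opening: 0.0002
gripper_force: 0.0
t: 7.3
tool_pos: [0.5688, -0.1706, 0.2694]
orientation: [-3.129, -0.277, -0.001]
force: [0.8, 0.1, 1.1]
opening: 0.0007
gripper_force: 0.3
```

```bash
python3 -m inch '[-1,4,2,0,0, -1,8,4,0,0, -2,12,5,0,0, -3,16,6,0,0, -4,20,7,0,0, -4,24,8,0,0, -5,28,9,0,0, -6,31,10,0,0, -6,34,10,0,0, -6,34,10,0,0]'; python3 - <<'E'
from plant import read_camera
import cv2
a=read_camera("scene")["image"][170:310,220:400];b=read_camera("top")["image"][130:270,270:430]
cv2.imwrite("pics/f.png",cv2.resize(cv2.hconcat([a,b]),None,fx=2.35,fy=2.35,interpolation=2))
E
```

```text
t: 8.13
tool_pos: [0.5628, -0.1371, 0.2786]
orientation: [-3.129, -0.277, 0.0]
force: [0.6, -0.3, 0.1]
opening: 0.0005
gripper_force: 0.2
```

View pics/f.png

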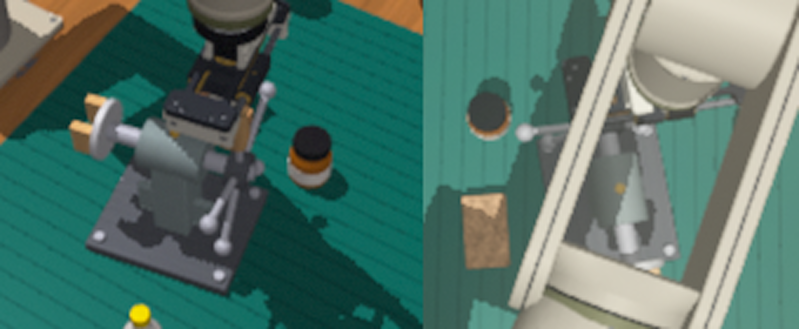

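Scene balls read (333.6,208.3), (308.5,265.3) and (314.5,274.7), and the top ball reads (313.8,186.2). The grip is nearly upright, so I fit the angle.

```bash
cat >> h.py <<'E'
def phi(obs,p0):
    def r(f):
        o=[]
        for n,q in obs:
            d=proj(n,pts([.558,-.1007,.1637,.1816,f[0]])[1:])-q;o+=list(d[np.argmin(np.hypot(*d.T))])
        return o
    s=least_squares(r,[p0],loss="soft_l1");return np.degrees(s.x[0]),np.round(r(s.x),1)
E
python3 -c "
from h import *
print(phi([('scene',[333.6,208.3]),('scene',[308.5,265.3]),('scene',[314.5,274.7]),('top',[313.8,186.2])],.1))"
```

```text
(np.float64(4.750726613415207), array([-0.3, -0.4, -0.8, -0.1, -0.5, -0.1, -0.5, -0.8]))
```

It has 4.75° to go, about 10–11 mm at the grip end. I make that push, then retreat and rise.

```bash
python3 -m inch '[0,3,0,0,0, -1,6,0,0,0, -2,9,0,0,0, -2,10,0,0,0, -2,10,0,0,0, 0,0,0,0,0, 5,-30,0,0,0, 5,-30,0,0,0]'; python3 -m inch '[4,-20,0,0,0, 8,-50,30,0,0, 12,-80,70,0,0, 15,-110,110,0,0, 0,-150,120,0,0, -60,-200,120,0,0, -120,-250,120,0,0, -120,-250,120,0,0,-120,-250,120,0,0,-120,-250,120,0,0]';python3 - <<'E'
from plant import read_camera
import cv2
a=read_camera("scene")["image"][170:310,220:400];b=read_camera("top")["image"][130:270,270:430]
cv2.imwrite("pics/g.png",cv2.resize(cv2.hconcat([a,b]),None,fx=2.35,fy=2.35,interpolation=2))
E
```

```text
t: 8.9
tool_pos: [0.5678, -0.1717, 0.278]
orientation: [3.128, 0.273, -0.001]
force: [1.1, 0.0, -0.1]
opening: 0.0005
gripper_force: 0.0
t: 9.73
tool_pos: [0.4425, -0.4229, 0.3986]
orientation: [3.129, 0.265, -0.004]
force: [0.6, 0.5, -0.0]
opening: 0.0003
gripper_force: 0.0
```

View pics/g.png

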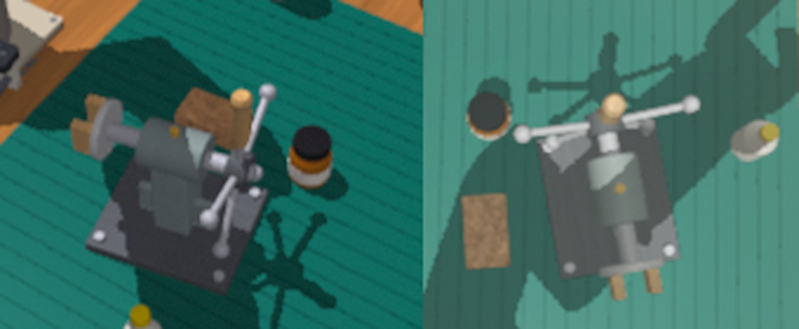

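The arm is clear. Scene balls read (333.6,209.1), (308.9,262.3) and (314,276.4). Top balls read (312.6,187) and (384,174.3), with the grip end at (351,174.3).

```bash
python3 -c "
from h import *
print(phi([('scene',[333.6,209.1]),('scene',[308.9,262.3]),('scene',[314,276.4]),('top',[312.6,187.]),('top',[384,174.3])],.05))
for f in(-.05,0,.05):
  v=[.558,-.1007,.1637,.1816,f];print(f,proj('top',pts(v)).round(1).tolist(),proj('scene',pts(v)).round(1).tolist())
"
```

```text
(np.float64(-0.6704324372022499), array([-0.1,  0.1, -0.9,  0. , -1.1, -0.6, -0.4, -0.9,  0.1, -0.3]))
-0.05 [[348.9, 174.0], [383.9, 173.9], [366.7, 182.4], [326.7, 189.3], [311.8, 186.3]] [[323.1, 208.3], [308.2, 261.1], [312.5, 276.3], [327.3, 245.0], [333.6, 209.8]]
0 [[351.6, 173.5], [384.2, 174.1], [365.2, 182.8], [325.4, 189.4], [312.3, 186.0]] [[322.2, 210.1], [308.0, 262.7], [313.1, 275.7], [327.8, 243.4], [333.5, 209.1]]
0.05 [[354.3, 173.1], [384.4, 174.3], [363.7, 183.2], [324.0, 189.5], [312.9, 185.6]] [[321.2, 212.0], [307.8, 264.2], [313.6, 275.1], [328.3, 241.7], [333.4, 208.3]]
```

The grip is within about 1° of vertical, the stand is in place and the arm is clear, so I hand in.

```bash
python3 -c "
from plant import job
print(job.close_job())"
```

```text
the job is handed in; nothing more can be done
None
```

I handed the job in at about 10 s of robot time; by my camera fit the wooden grip points up within about 1°, the stand and the things on the bench looked unmoved, and the arm was clear (the hand-in gave no verdict).

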